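# Sweep the tablets off the sorting board into the collecting tray

### The arm

A 6-joint arm with a two-finger parallel gripper is mounted at the origin on the work surface. World frame = base frame: x ahead of the robot, y to its left, z up, the work surface at z = 0. Lengths are in m, angles in rad, forces in N, time in s.
With the tool pointing down it reaches from about 0.275 to 0.725 m from the base axis. Payload 5.6 kg.
Tool frame: the origin (TCP) lies on the mounting face of the last link; the fingertips stand ahead of it and the grasp point (between the pads) lies 155 mm ahead of it (manip.finger_overhang is the z of the fingertips in the tool frame, in m); z points along the fingers, y is the direction in which the jaws open and shut (so a half turn about z gives the same grasp; the last joint's range is limited). The gripper opens to 85 mm and grips with 20 to 120 N. Pads are 22 mm wide; open, the fingers measure 114 mm over their backs; the gripper's body (76 mm by 85 mm) begins 54 mm behind the grasp point. The pads swing forward as they close: fully open they stand 13 mm farther back than shut.
Start: joints at [-0.927, 0.255, 0.108, 0, -1.424, -0.285], TCP at [0.193, -0.515, 0.405] pointing down, gripper open.
Joint ranges: [-2.95, 2.95], [-1.21, 1.97], [-1.09, 1.5], [-2.87, 1.71], [-2.94, -0.07], [-3.05, 3.05]. Speed limits (rad/s): [2.57, 2.57, 3.14, 3.14, 3.14, 3.14].

### API

Orientations are given as a unit quaternion [x, y, z, w].
In Python, from bench import manip gives the robot as it stands.
- The arm moves only by the tool apply_moves, never from a script. Its argument "series" is a list of rows, each a list of 5 numbers: the finger opening in mm, from 0 to 85.4, then the shift along the world's x, y, z in mm, then the turn about the world's z in degrees. A call has exactly 8 rows; each row shifts and turns the commanded pose from where the row before left it; what a row does not reach is not made up. A row lasts 1/10 s, in which the tool goes at most 50 mm and 8.59 degrees, less where a joint would pass 70% of its speed; a pose out of reach is approached as far as the arm can. A call is refused whole if a number of a shift passes 50 or a number of a turn 8.59, either way. A call with a gripper value outside its range is refused whole. The fingers move at their own pace and stop on an object; the grip force is fixed at half the most. Time passes only in rows, so rows that do not move let the fingers close, or fill a call up. It gives the time, the measured TCP pose, the force and the opening at its end, in the units of the state.
- manip.get_obs(): the state, without advancing time (a new reading comes with each control period).
- manip.camera(name): name is "scene" or "side" or "wrist"; returns a dict with "pixels" (384x512x3 uint8, red, green, blue), "depth" (384x512 float32, m along the optical axis (not along the pixel's ray), 0 where there is no reading), "fx", "fy", "cx", "cy" (pixels), "k1" (the pictures are not rectified: a ray, as slopes to the right and down, at radius r is drawn at 1 + k1 r^2 times it, then the intrinsics apply), "xyz" and "rotation" of the camera in the world; the wrist camera has in their place "hand_eye" (4x4, takes a point from camera to tool coordinates, whose origin is the TCP and whose axes are the flange's). Camera axes: x right, y up, looking along -z (the intrinsics and any distortion apply to the point x, -y, -z); pixel columns grow to the right and rows downward; lengths in m; the calibration is good to about 2 mm. A picture is of the moment at which its call begins: read the wrist's pose just before it.
- manip.close_job(): hands the job in, once; it reports no verdict.
Trained networks look in a picture, given as the dict that the camera call returned (one of the last four; its "shot" number tells which), for a name from the list of things; names that differ only in an ending like _2 or _b are one class to them, and where a whole thing is asked for, a point or a joint stands for the part that bears it (a point fixed in the world has none). Each returns a list of dicts, best first, with "conf" (0 to 1); they miss things now and then, are a little off and sometimes report something else, mostly with a low value. They report only what shows in the picture. A call takes as long as a camera call.
- manip.outline_of(picture, query): "region" (384x512 bool, what is visible of it) and "rect" ([left, top, right, bottom] in pixels, round what is visible of it).
The state is a dict: "time": time; "joint_pos": joint angles; "joint_vel": joint speeds; "effort": joint torques, N m; "tool_pos": TCP position; "orientation": TCP orientation; "force": force on the tool from outside, world axes, zero at the start; "moment": the same for the moment, N m; "opening": opening from 0.0 (shut) to 1.0 (fully open).
Only numpy, scipy, OpenCV 4.12 (cv2) and the standard library are available. Lean on these libraries where they do the work, as an engineer would, in place of code of your own. Each camera call takes 0.05 s, during which the arm holds its last target.

### The job

Take the scraper from its rubber mat and use it to sweep all four white tablets along the board and off its end into the steel tray; do not touch the tablets with the gripper or lift them. Leave the brass weight, the vial and the stopper standing where they are on the board. Finally stand the scraper upright on its mat again and let go.

Things in the scene. Friction and masses are not known exactly. Their poses are not given: they have to be found in the camera images.
- board: Fixed board. Origin: centre of its underside, on the bench; z up. Deck (flat blue top) 24 mm above the bench, 320 mm along board y. Rails along both long sides, 8 mm thick, 10 mm above the deck, leave 220 mm clear (x -110 to 110 mm). The ends, y = -160 and 160 mm, have no rail: tray at one, mat at the other, which way round varies. Turned up to 0.2 rad.
- tray: Fixed open steel tray on the bench, its long side against one end of the board (2 mm gap). Origin: centre of its underside; axes parallel to the board's. Outer size 236 mm (x), 90 mm (y), 20 mm high, so its rim is 4 mm below the deck; walls and floor 3 mm thick.
- mat: Fixed black rubber mat on the bench at the other end of the board, 2 mm off it: 160 mm (x), 90 mm (y), 3 mm thick. Origin: centre of its underside; axes parallel to the board's.
- scraper: Loose scraper standing on the mat, 160 g. Origin: centre of its underside, z up. From above an H: blade 48 mm (x), 4 mm thick (y), 50 mm high; at each end a plate 4 mm thick, 36 mm long (y), 30 mm high, giving each side a pocket 40 mm wide, 16 mm deep. Both sides alike; stands by itself. Wooden block handle on top, 40 mm (x), 20 mm (y), 48 to 90 mm up: pinch its 20 mm from above.
- tablet1_center (a point): white round tablet, a flat disc 22 mm in diameter and 10 mm thick, about 12 g, lying flat on the board; this point is its centre
- tablet2_center (a point): white round tablet, a flat disc 22 mm in diameter and 10 mm thick, about 12 g, lying flat on the board; this point is its centre
- tablet3_center (a point): white round tablet, a flat disc 22 mm in diameter and 10 mm thick, about 12 g, lying flat on the board; this point is its centre
- tablet4_center (a point): white round tablet, a flat disc 22 mm in diameter and 10 mm thick, about 12 g, lying flat on the board; this point is its centre
- weight: Loose brass weight with a knob, 26 mm in diameter, 39 mm high, about 150 g, standing on the board. Origin: centre of its underside. Leave it alone.
- vial: Loose small amber vial with a metal cap, 26 mm in diameter, 39 mm high, about 50 g, standing on the board. Origin: centre of its underside. Leave it alone.
- stopper: Loose black rubber stopper, a cone 26 mm in diameter at the foot and 20 mm at the top, 30 mm high, about 50 g, standing on the board. Origin: centre of its underside. Leave it alone.

How it is judged:
On the way, in this order (a step that is already met when the one before it is completed fails the run):
1. the scraper has been lifted off its mat (height (world z) of scraper above 0.022 m), for 0.1 s.
2. all four tablets lie in the tray (x of tablet1_center in the frame of tray between -0.117 and 0.117 m and y of tablet1_center in the frame of tray between -0.045 and 0.045 m and height (world z) of each of tablet1_center, tablet2_center, tablet3_center, tablet4_center below 0.028 m and x of tablet2_center in the frame of tray between -0.117 and 0.117 m and y of tablet2_center in the frame of tray between -0.045 and 0.045 m and x of tablet3_center in the frame of tray between -0.117 and 0.117 m and y of tablet3_center in the frame of tray between -0.045 and 0.045 m and x of tablet4_center in the frame of tray between -0.117 and 0.117 m and y of tablet4_center in the frame of tray between -0.045 and 0.045 m), for 0.2 s.
At the end, for the whole second after the job is handed in: Tablet centres inside the tray outline, under 28 mm above the bench. Scraper released, upright (0.15 rad) on the mat, its middle within 65 mm along and 35 mm across of the mat's middle. All at rest. Weight, vial and stopper upright within 15 mm of their starts (all of step 2 and x of scraper in the frame of mat between -0.065 and 0.065 m and y of scraper in the frame of mat between -0.035 and 0.035 m and height (world z) of scraper below 0.01 m and angle between scraper's own z axis and vertical below 0.15 rad and linear speed of each of scraper, tablet1, tablet2, tablet3, tablet4 below 0.02 m/s and distance of each of weight, vial, stopper from where it was at the start of the episode below 0.015 m and angle between each of weight, vial, stopper's own z axis and vertical below 0.2 rad); the robot touches nothing.
It fails at once if the weight, the vial or the stopper is shifted more than 15 mm or knocked over (distance of any of weight, vial, stopper from where it was at the start of the episode above 0.015 m or angle between any of weight, vial, stopper's own z axis and vertical above 0.5 rad).
It fails at once if a tablet is touched by the gripper or the arm (contact force between any of tablet1, tablet2, tablet3, tablet4 and the fingers above 0.3 N or contact force between any of tablet1, tablet2, tablet3, tablet4 and the arm above 0.3 N).
It fails at once if a tablet is lifted well clear of the board (height (world z) of any of tablet1_center, tablet2_center, tablet3_center, tablet4_center above 0.06 m).
It also fails if it takes over 72 s, if anything falls off the work surface, if the arm or the gripper's body presses on something with over 40 N, if the wrist force passes 120 N, or if a joint passes its speed limit or range.

## Working session

There is one attempt and no reset: what is moved stays moved. The work goes in short steps, Python scripts to look and compute and a tool call to move; the robot and the scene stay as the last step left them, time stands still between calls to the robot, and variables do not carry over. Pictures are saved under pics/ and viewed, and the job is handed in when it is done.

Besides the shell and the picture viewer there is one more tool, called after "Emit:" by a JSON object that holds its "method" and its "body". apply_moves: Moves the arm, as the interface text tells. Its arguments: {"type":"object","properties":{"series":{"type":"array"}},"required":["series"]}

```bash
ls; mkdir -p pics; cat > h.py <<'E'
import numpy as np, cv2
from bench import manip
def shot(n,f=None):
    p=manip.camera(n)
    if f: cv2.imwrite('pics/'+f,cv2.cvtColor(p['pixels'],cv2.COLOR_RGB2BGR))
    return p
E
python3 - <<'E'
from h import *
o=manip.get_obs(); print({k:np.round(v,3) for k,v in o.items()}, manip.finger_overhang)
for n in('scene','side'):
    p=shot(n,n+'0.png'); print(n,p['fx'],p['fy'],p['cx'],p['cy'],p['k1'],p['xyz'],np.round(p['rotation'],3),p['shot'])
E
```

```text
pics
{'time': np.float64(0.0), 'joint_pos': array([-0.927,  0.256,  0.107, -0.   , -1.424, -0.285]), 'joint_vel': array([ 0.   , -0.001,  0.001, -0.001,  0.   ,  0.   ]), 'effort': array([ 1.0000e-03, -3.8663e+01,  2.3794e+01,  5.3650e+00, -6.0000e-03,
        0.0000e+00]), 'tool_pos': array([ 0.193, -0.515,  0.404]), 'orientation': array([-0.178,  0.984,  0.001, -0.   ]), 'force': array([-0.175, -0.362,  0.109]), 'moment': array([ 0.038,  0.027, -0.025]), 'opening': np.float64(0.998)} 0.1734
scene 408.6419760213557 408.6419760213557 256.8078081320021 186.51217972601924 0.002788005840993285 [1.12525272 0.46387344 0.60472415] [0.206 0.406 0.802 0.386] 1
side 384.4215559193922 384.4215559193922 256.4696057639537 193.03081167765447 -0.03401837980619887 [ 0.50785894 -0.53538263  0.56355956] [ 0.408 -0.013 -0.015  0.913] 2
```

View pics/scene0.png

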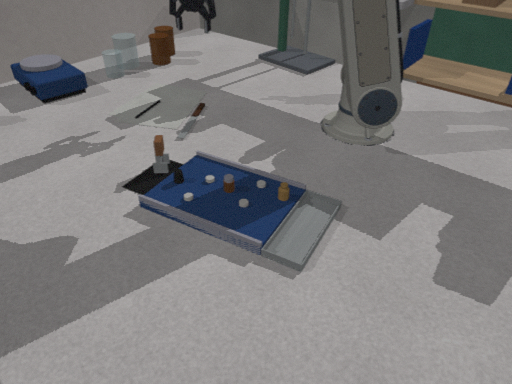

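View pics/side0.png

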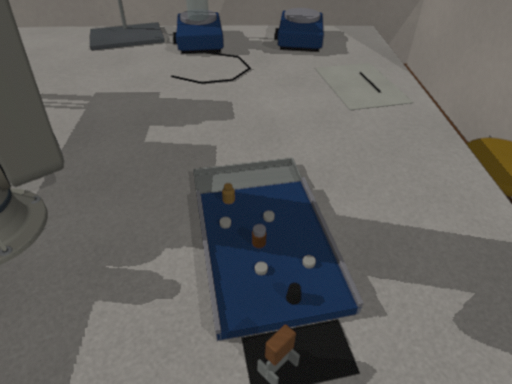

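The tray is at the far (+y) end and the mat, with the scraper on it, is at the near (-y) end. In the side view the tablets are at about (225,222), (269,216), (261,268) and (309,262).

```bash
cat >> h.py <<'E'
from scipy.spatial.transform import Rotation as R
def pose(p,obs=None):
    if 'hand_eye' in p:
        T=np.eye(4);T[:3,:3]=R.from_quat(obs['orientation']).as_matrix();T[:3,3]=obs['tool_pos']
        T=T@np.array(p['hand_eye']); return T[:3,:3],T[:3,3]
    r=np.array(p['rotation'],float)
    return (R.from_quat(r).as_matrix() if r.shape==(4,) else r),np.array(p['xyz'])
def rays(p,uv):
    uv=np.atleast_2d(np.asarray(uv,float))
    d=np.c_[(uv[:,0]-p['cx'])/p['fx'],(uv[:,1]-p['cy'])/p['fy']]; s=d.copy()
    for _ in range(8): s=d/(1+p['k1']*(s**2).sum(1))[:,None]
    return np.c_[s[:,0],-s[:,1],-np.ones(len(s))]
def onplane(p,uv,z,obs=None):
    M,t=pose(p,obs); d=rays(p,uv)@M.T
    return t+d*((z-t[2])/d[:,2])[:,None]
def cloud(p,mask,obs=None):
    v,u=np.nonzero(mask&(p['depth']>0)); M,t=pose(p,obs)
    return (rays(p,np.c_[u,v])*p['depth'][v,u][:,None])@M.T+t
def project(p,X,obs=None):
    M,t=pose(p,obs); c=(np.atleast_2d(X)-t)@M
    s=np.c_[c[:,0],-c[:,1]]/(-c[:,2:3]); s=s*(1+p['k1']*(s**2).sum(1))[:,None]
    return np.c_[s[:,0]*p['fx']+p['cx'],s[:,1]*p['fy']+p['cy']]
def fitpts(pts):  # min-area rect of cloud xy
    return cv2.minAreaRect(pts[:,:2].astype(np.float32)*1000)
E
python3 - <<'E'
from h import *
for n in('side','scene'):
    p=shot(n); print(n)
    for q in ['board','tray','mat','scraper','tablet1_center','weight','vial','stopper']:
        for d in manip.outline_of(p,q)[:5]:
            if d['conf']<.3: continue
            c=cloud(p,d['region']); 
            if len(c)==0: print(q,'nodepth',d['rect']);continue
            v,u=np.nonzero(d['region'])
            print(q,round(d['conf'],2),np.round(d['rect']),'med',np.round(np.median(c,0)*1000),'z5-95',np.round(np.percentile(c[:,2],[5,95])*1000), 'rect',[np.round(x,2) for x in fitpts(c)], 'plane', np.round(onplane(p,[u.mean(),v.mean()],.029)*1000)[0][:2])
E
```

```text
side
board 0.97 [200. 180. 365. 343.] med [ 557. -119.   24.] z5-95 [18. 33.] rect [array([562.03, -75.67]), array([255.2 , 389.36]), np.float64(9.64)] plane [ 557. -117.]
tray 0.6 [194. 160. 301. 193.] med [518. 155.   2.] z5-95 [ 0. 18.] rect [array([526.35, 135.43]), array([254.27, 126.33]), np.float64(18.74)] plane [516. 122.]
mat 0.88 [242. 318. 360. 384.] med [ 607. -276.    2.] z5-95 [1. 4.] rect [array([ 588.13, -271.34]), array([162.67,  92.92]), np.float64(9.37)] plane [ 593. -287.]
scraper 0.68 [258. 327. 297. 384.] med [ 550. -298.   65.] z5-95 [ 6. 93.] rect [array([ 559.92, -283.21]), array([68.  , 39.36]), np.float64(43.12)] plane [ 554. -283.]
weight 0.61 [220. 184. 236. 203.] med [478.  41.  48.] z5-95 [27. 62.] rect [array([478.08,  45.61]), array([23.39, 21.04]), np.float64(20.88)] plane [477.  61.]
vial 0.59 [255. 226. 266. 250.] med [535. -78.  52.] z5-95 [29. 63.] rect [array([535.34, -71.62]), array([24.  , 23.79]), np.float64(32.32)] plane [536. -57.]
stopper 0.76 [288. 278. 302. 304.] med [ 585. -194.   47.] z5-95 [27. 55.] rect [array([ 585.49, -178.42]), ar
[... 1036 characters left out ...]
oat64(48.62)] plane [ 580. -201.]
tablet1_center 0.43 [205. 174. 216. 182.] med [ 542. -129.   34.] z5-95 [28. 36.] rect [array([ 539.02, -137.87]), array([36.34, 19.13]), np.float64(74.02)] plane [ 538. -134.]
weight 0.68 [276. 182. 289. 204.] med [488.  53.  47.] z5-95 [26. 64.] rect [array([466.16,  48.34]), array([57.87, 23.44]), np.float64(4.92)] plane [467.  39.]
vial 0.73 [222. 176. 235. 194.] med [547. -63.  48.] z5-95 [28. 64.] rect [array([542.51, -68.16]), array([20.21, 25.02]), np.float64(34.01)] plane [526. -82.]
stopper 0.45 [173. 168. 186. 185.] med [ 595. -183.   43.] z5-95 [27. 55.] rect [array([ 592.81, -187.01]), array([19.46, 24.92]), np.float64(0.13)] plane [ 582. -200.]
```

Emit:
{"method": "apply_moves", "body": {"series": [[85,40,50,10,0],[85,40,50,10,0],[85,40,50,10,0],[85,40,50,10,0],[85,40,50,5,0],[85,40,50,5,0],[85,40,20,0,0],[85,40,0,0,0]]}}

```text
time: 1.8
tool_pos: [0.46, -0.2602, 0.4448]
orientation: [-0.18, 0.984, -0.0, 0.001]
force: [0.5, -1.0, 0.5]
opening: 0.991
```

```bash
python3 - <<'E'
from h import *
o=manip.get_obs(); p=shot('wrist','w1.png'); print(o['time'],o['tool_pos'],o['orientation'],np.round(p['hand_eye'],3))
E
```

```text
1.8 [ 0.45997753 -0.26018977  0.44482542] [-1.80028443e-01  9.83660334e-01 -4.14496381e-04  1.39086551e-03] [[-0.     0.951  0.308  0.078]
 [ 1.     0.001 -0.001  0.   ]
 [-0.001  0.308 -0.951  0.029]
 [ 0.     0.     0.     1.   ]]
```

View pics/w1.png

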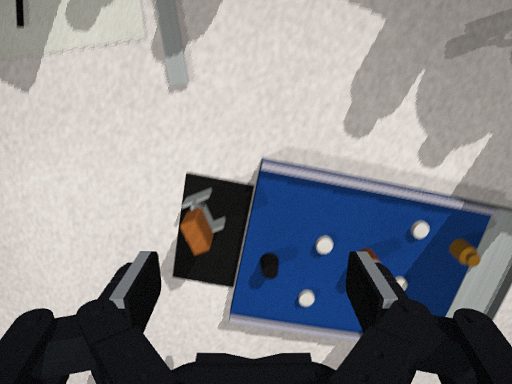

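The wrist view shows the scraper at (200,225) and the mat on the left. Tablets are at (325,245), (307,298), (420,230) and (400,283). The fingers cover the lower part, so I'll shift further +x and +y.

Emit:
{"method": "apply_moves", "body": {"series": [[85,30,25,5,0],[85,30,25,5,0],[85,30,25,5,0],[85,20,25,5,0],[85,10,15,0,0],[85,0,0,0,0],[85,0,0,0,0],[85,0,0,0,0]]}}

```text
time: 2.65
tool_pos: [0.5783, -0.1486, 0.4635]
orientation: [-0.178, 0.984, -0.0, 0.0]
force: [-0.2, -0.6, 0.6]
opening: 0.993
```

```bash
python3 - <<'E'
from h import *
import pickle
o=manip.get_obs(); p=shot('wrist','w2.png'); print(o['time'],o['tool_pos'],o['orientation'])
pickle.dump((o,p),open('w2.pkl','wb'))
for q in ['board','tray','mat','scraper','tablet1_center','weight','vial','stopper']:
        for d in manip.outline_of(p,q)[:6]:
            if d['conf']<.3: continue
            c=cloud(p,d['region'],o); v,u=np.nonzero(d['region'])
            print(q,round(d['conf'],2),np.round(d['rect']),'med',np.round(np.median(c,0)*1000) if len(c) else 0,'z5-95',np.round(np.percentile(c[:,2],[5,95])*1000), 'rect',[np.round(x,2) for x in fitpts(c)], 'plane', np.round(onplane(p,[u.mean(),v.mean()],.029,o)*1000)[0][:2])
E
```

```text
2.65 [ 0.57825078 -0.14858476  0.46354185] [-1.78003683e-01  9.84029813e-01 -1.16735194e-04  3.74156266e-05]
board 0.63 [179.  28. 468. 260.] med [546. -82.  25.] z5-95 [24. 35.] rect [array([558.47, -59.34]), array([258.62, 347.16]), np.float64(9.44)] plane [546. -81.]
tray 0.96 [407.  91. 512. 262.] med [512. 144.   5.] z5-95 [ 3. 20.] rect [array([523.81, 143.6 ]), array([244.71, 111.88]), np.float64(9.54)] plane [513. 125.]
mat 0.93 [126.  52. 204. 185.] med [ 596. -267.    4.] z5-95 [3. 6.] rect [array([ 589.17, -271.4 ]), array([161.81,  92.87]), np.float64(9.65)] plane [ 583. -263.]
scraper 0.66 [112.  66. 176. 117.] med [ 554. -288.   84.] z5-95 [ 6. 95.] rect [array([ 562.79, -301.78]), array([54.5 , 63.26]), np.float64(43.76)] plane [ 559. -300.]
tablet1_center 0.56 [369. 100. 394. 118.] med [475. -22.  35.] z5-95 [27. 37.] rect [array([475.32, -20.03]), array([22.63, 22.43]), np.float64(23.21)] plane [475. -20.]
tablet1_center 0.49 [270. 117. 289. 136.] med [ 538. -131.   35.] z5-95 [26. 36.] rect [array([ 539.11, -130.64]), array([23.56, 21.65]), np.float64(66.55)] plane [ 539. -131.]
weight 0.76 [417. 126. 449. 149.] med [481.  43.  52.] z5-95 [31. 65.] rect [array([482.46,  47.3 ]), array([29.6 , 21.74]), np.float64(19.6)] plane [479.  57.]
weight 0.59 [354. 167. 371. 184.] med [559.  -8.  35.] z5-95 [26. 36.] rect [array([560.77,  -4.96]), array([26.07, 19.54]), np.float64(40.82)] plane [560.  -5.]
vial 0.82 [309. 131. 342. 158.] med [536. -74.  64.] z5-95 [35. 65.] rect [array([536.91, -70.35]), array([23.27, 24.3 ]), np.float64(14.09)] plane [539. -65.]
stopper 0.89 [210. 136. 231. 160.] med [ 584. -187.   54.] z5-95 [25. 56.] rect [array([ 587.23, -187.5 ]), array([26.44, 25.9 ]), np.float64(89.6)] plane [ 588. -188.]
```

View pics/w2.png

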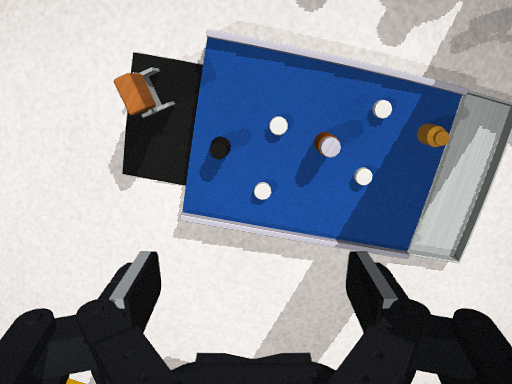

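Everything is clear in this view. Tablets are at (278,126), (383,109), (262,190) and (364,176), the stopper at (220,148), the vial at (328,145), the weight at (434,135) and the scraper at (145,93). Next I'll compute exact positions.

```bash
python3 - <<'E'
from h import *
import pickle
o,p=pickle.load(open('w2.pkl','rb'))
M=np.ones((384,512),bool); M[250:]=False
v,u=np.nonzero(M&(p['depth']>0)); X=cloud(p,M,o)*1000; C=p['pixels'][v,u].astype(int)
# yaw from mat: 
th=np.deg2rad(9.55); ex=np.array([np.cos(th),np.sin(th)]); ey=np.array([-ex[1],ex[0]])
# board bounds from deck blue
blue=(C[:,2]>C[:,0]+50)&(abs(X[:,2]-24)<4)
r=cv2.minAreaRect(X[blue][:,:2].astype(np.float32)); print('deck',r)
s=X[blue][:,:2]; print('pct', np.percentile(s@ex,[.5,99.5]),np.percentile(s@ey,[.5,99.5]))
white=(C.min(1)>150)&(X[:,2]>30)&(X[:,2]<39)
img=np.zeros((384,512),np.uint8); img[v[white],u[white]]=1
n,l,st,ce=cv2.connectedComponentsWithStats(img)
matc=np.array([589.,-271.3]); bc=matc+207*ey; print('bc',bc)
bf=lambda q:np.round([(q-bc)@ex,(q-bc)@ey],1)
for i in range(1,n):
    if st[i,4]<40: continue
    q=onplane(p,ce[i],.034,o)[0][:2]*1000; 
    k=white&(l[v,u]==i); print('tab',st[i,4],np.round(q),cv2.minEnclosingCircle(X[k][:,:2].astype(np.float32)),bf(q))
for nm,c,zr in(('weight',(481,45),(50,70)),('vial',(536,-71),(58,68)),('stopper',(587,-187),(50,58))):
    k=(np.linalg.norm(X[:,:2]-c,axis=1)<22)&(X[:,2]>zr[0])&(X[:,2]<zr[1]); cc=cv2.minEnclosingCircle(X[k][:,:2].astype(np.float32)); print(nm,cc,X[k][:,2].max(),bf(np.array(cc[0])))
k=(X[:,2]>87)&(np.linalg.norm(X[:,:2]-(557,-290),axis=1)<60); print('handle',cv2.minAreaRect(X[k][:,:2].astype(np.float32)),k.sum(),np.median(X[k],0))
k=(X[:,2]>20)&(X[:,2]<40)&(np.linalg.norm(X[:,:2]-(557,-290),axis=1)<60); print('plates',cv2.minAreaRect(X[k][:,:2].astype(np.float32)),k.sum())
E
```

```text
deck ((554.7619018554688, -68.69670104980469), (220.63583374023438, 320.139404296875), 9.662392616271973)
pct [426.58061568 644.19479458] [-318.11165967   -2.59672907]
bc [554.65699443 -67.16877268]
tab 1576 [ 447. -117.] ((445.8377685546875, -110.13739013671875), 137.13986206054688) [-113.9  -31.2]
tab 243 [474. -20.] ((474.558349609375, -20.478179931640625), 10.630698204040527) [-71.4  59.6]
tab 41 [ 565. -269.] ((565.4344482421875, -268.3583984375), 7.630552291870117) [ -23.2 -200.5]
tab 251 [ 538. -131.] ((538.4353637695312, -131.59347534179688), 10.871176719665527) [-26.9 -60.4]
tab 215 [559.  -6.] ((558.2928466796875, -5.030762195587158), 11.338749885559082) [14.3 60.1]
tab 214 [ 622. -119.] ((622.4415893554688, -118.56289672851562), 10.814306259155273) [ 57.8 -62.3]
tab 1076 [ 676. -105.] ((677.494140625, -100.39830017089844), 108.15441131591797) [113.  -57.1]
weight ((480.50433349609375, 48.668758392333984), 13.021902084350586) 66.05487928974479 [-53.9 126.5]
vial ((537.0612182617188, -69.6173324584961), 11.507596015930176) 66.15128767073558 [-17.8   0.5]
stopper ((587.2984008789062, -187.84071350097656), 10.234626770019531) 57.13650522308977 [  12.2 -124.4]
handle ((555.944580078125, -290.6170959472656), (39.559112548828125, 21.23353385925293), 43.53826904296875) 799 [ 555.08479988 -289.61037049   93.92829674]
plates ((545.0194091796875, -269.7209167480469), (55.75039291381836, 70.75234985351562), 26.3806209564209) 272
```

Emit:
{"method": "apply_moves", "body": {"series": [[85,-4,-25,-20,4],[85,-4,-25,-20,4],[85,-4,-25,-20,4],[85,-4,-25,-20,4],[85,-4,-25,-20,4],[85,-3,-17,-20,3],[85,0,0,-20,0],[85,0,0,0,0]]}}

```text
time: 3.9
tool_pos: [0.5549, -0.29, 0.32]
orientation: [-0.37, 0.929, 0.002, -0.002]
force: [-0.5, 0.3, -0.1]
opening: 0.994
```

```bash
cat >> h.py <<'E'
BC=np.array([554.7,-67.9]); TH=np.deg2rad(9.6); EX=np.array([np.cos(TH),np.sin(TH)]); EY=np.array([-EX[1],EX[0]])
def w(x,y): return BC+x*EX+y*EY
def st():
    o=manip.get_obs(); M=R.from_quat(o['orientation']).as_matrix(); t=o['tool_pos']*1000
    g=t+155*M[:,2]; d=g[:2]-BC
    print('t',round(float(o['time']),2),'tcp',np.round(t,1),'grasp',np.round(g,1),'board xy',np.round([d@EX,d@EY],1),'jaw yaw',round(np.degrees(np.arctan2(M[1,1],M[0,1])),2),'F',np.round(o['force'],1),'q6',round(o['joint_pos'][5],2),'op',round(float(o['opening']),3))
    return o
E
python3 - <<'E'
from h import *
o=st(); p=shot('wrist','w3.png')
v,u=np.nonzero(p['depth']>0); X=cloud(p,p['depth']>0,o)*1000
k=(X[:,2]>88)&(X[:,2]<98)&(np.linalg.norm(X[:,:2]-(557,-290),axis=1)<50); print('handle',cv2.minAreaRect(X[k][:,:2].astype(np.float32)),k.sum(),np.median(X[k],0))
E
```

```text
t 3.9 tcp [ 554.9 -290.   320. ] grasp [ 554.  -289.6  165. ] board xy [ -37.6 -218.5] jaw yaw 133.48 F [-0.5  0.3 -0.1] q6 -0.58 op 0.994
handle ((555.2021484375, -291.3506164550781), (39.38931655883789, 19.9036922454834), 42.98149108886719) 1798 [ 554.17006894 -292.428581     94.05638293]
```

View pics/w3.png

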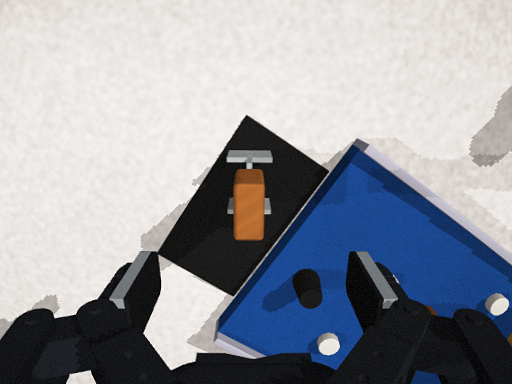

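The handle is centred at (249,205) and lines up with the jaws. I'll descend and pinch.

Emit:
{"method": "apply_moves", "body": {"series": [[85,2,-2,-20,-0.3],[85,0,0,-20,0],[85,0,0,-20,0],[85,0,0,-16,0],[85,0,0,-10,0],[85,0,0,0,0],[10,0,0,0,0],[10,0,0,0,0]]}}

```text
time: 4.75
tool_pos: [0.5584, -0.2919, 0.2388]
orientation: [-0.369, 0.93, -0.001, 0.001]
force: [-1.1, -0.4, 0.1]
opening: 0.685
```

Emit:
{"method": "apply_moves", "body": {"series": [[10,0,0,0,0],[10,0,0,0,0],[10,0,0,0,0],[10,0,0,0,0],[10,0,0,0,0],[10,0,0,0,0],[10,0,0,0,0],[10,0,0,0,0]]}}

```text
time: 5.55
tool_pos: [0.558, -0.2919, 0.2378]
orientation: [-0.369, 0.93, -0.0, 0.0]
force: [0.8, -0.3, 4.1]
opening: 0.225
```

```bash
python3 - <<'E'
from h import *
st()
E
```

```text
t 5.55 tcp [ 558.  -291.9  237.8] grasp [ 558.1 -291.9   82.8] board xy [ -34.  -221.5] jaw yaw 133.27 F [ 0.8 -0.3  4.1] q6 -0.58 op 0.225
```

Emit:
{"method": "apply_moves", "body": {"series": [[10,0,0,5,0],[10,0,0,10,0],[10,0,0,15,0],[10,0,0,15,-5],[10,0,0,15,-5],[10,0,0,15,-8],[10,0,0,5,-8],[10,0,0,0,-8]]}}

```text
time: 6.35
tool_pos: [0.5579, -0.2919, 0.3188]
orientation: [-0.078, 0.997, -0.0, 0.001]
force: [0.3, -0.3, -2.1]
opening: 0.222
```

```bash
python3 - <<'E'
from h import *
st(); shot('side','s1.png'); shot('wrist','w4.png')
print(w(60,-100),w(60,-95))
E
```

```text
t 6.35 tcp [ 557.9 -291.9  318.8] grasp [ 558.1 -291.9  163.8] board xy [ -34.  -221.5] jaw yaw 98.92 F [ 0.3 -0.3 -2.1] q6 -1.18 op 0.222
[ 630.5366369 -156.4934789] [ 629.70279316 -151.56349872]
```

View pics/s1.png

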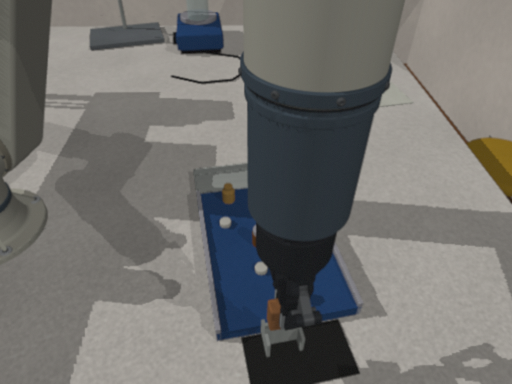

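View pics/w4.png

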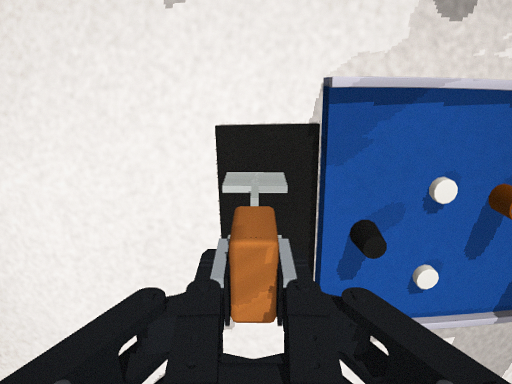

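```bash
cat >> h.py <<'E'
def handle():
    o=st(); p=shot('wrist'); C=p['pixels'].astype(int); m=(C[...,0]>C[...,2]+50)&(p['depth']>0)
    v,u=np.nonzero(m); X=cloud(p,m,o)*1000; t=o['tool_pos']*1000
    k=(np.linalg.norm(X[:,:2]-t[:2],axis=1)<45)&(X[:,2]>t[2]-170); X=X[k]
    zt=np.percentile(X[:,2],95); k=X[:,2]>zt-5; r=cv2.minAreaRect(X[k][:,:2].astype(np.float32))
    d=np.array(r[0])-BC; print('handle top z',round(zt,1),'rect',np.round(r[0],1),np.round(r[1],1),round(r[2],2),'board',np.round([d@EX,d@EY],1),'rel grasp along ex', np.round((np.array(r[0])-t[:2])@EX,1),k.sum())
    c=cloud(p,p['depth']>0,o)*1000
    return p,o
E
python3 -c "
from h import *
handle()"
```

```text
t 6.45 tcp [ 557.7 -291.8  317.6] grasp [ 557.7 -291.7  162.6] board xy [ -34.4 -221.2] jaw yaw 99.18 F [-0.5  0.2 -2.4] q6 -1.18 op 0.223
handle top z 174.8 rect [ 556.2 -291.6] [40.8 19.7] 7.96 board [ -35.8 -220.8] rel grasp along ex -1.5 3938
```

Emit:
{"method": "apply_moves", "body": {"series": [[10,10,20,0,0.4],[10,11,20,0,0],[10,11,20,0,0],[10,11,20,0,0],[10,10,20,0,0],[10,10,20,0,0],[10,10,20,0,0],[10,0,0,0,0]]}}

```text
time: 7.3
tool_pos: [0.6317, -0.1495, 0.3167]
orientation: [-0.087, 0.996, 0.0, -0.0]
force: [0.4, -1.0, -1.8]
opening: 0.224
```

```bash
python3 -c "
from h import *
p,o=handle()
cv2.imwrite('pics/w5.png',p['pixels'][...,::-1])"
```

```text
t 7.3 tcp [ 631.7 -149.5  316.7] grasp [ 631.6 -149.4  161.7] board xy [ 62.3 -93.1] jaw yaw 100.02 F [ 0.4 -1.  -1.8] q6 -1.4 op 0.224
handle top z 173.9 rect [ 630.4 -149.3] [40.7 19.5] 9.2 board [ 61.1 -92.9] rel grasp along ex -1.3 3960
```

View pics/w5.png

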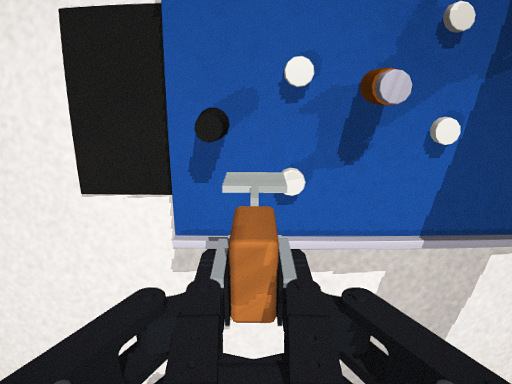

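The held scraper is behind tablet D, so I'll lower it to just above the deck.

Emit:
{"method": "apply_moves", "body": {"series": [[10,0,-3,0,0],[10,0,0,-12,0],[10,0,0,-15,0],[10,0,0,-15,0],[10,0,0,-8,0],[10,0,0,-4,0],[10,0,0,-1,0],[10,0,0,0,0]]}}

```text
time: 8.15
tool_pos: [0.631, -0.155, 0.2628]
orientation: [-0.084, 0.996, -0.0, 0.0]
force: [0.0, -0.6, -1.3]
opening: 0.225
```

```bash
python3 -c "
from h import *
p,o=handle()
p=shot('scene','c6.png')
cv2.imwrite('pics/c6.png',cv2.resize(p['pixels'][130:290,110:350,::-1],None,fx=3,fy=3))
print(w(62,-50)-w(62,-97),w(79,172)-w(62,-97))"
```

```text
t 8.15 tcp [ 631.  -155.   262.8] grasp [ 631.1 -155.   107.8] board xy [ 60.8 -98.6] jaw yaw 99.66 F [ 0.  -0.6 -1.3] q6 -1.4 op 0.225
handle top z 120.0 rect [ 629.6 -154.9] [40.4 19.6] 8.67 board [ 59.4 -98.3] rel grasp along ex -1.3 3945
[-7.8381311  46.34181374] [-28.09886024 268.06800267]
```

View pics/c6.png

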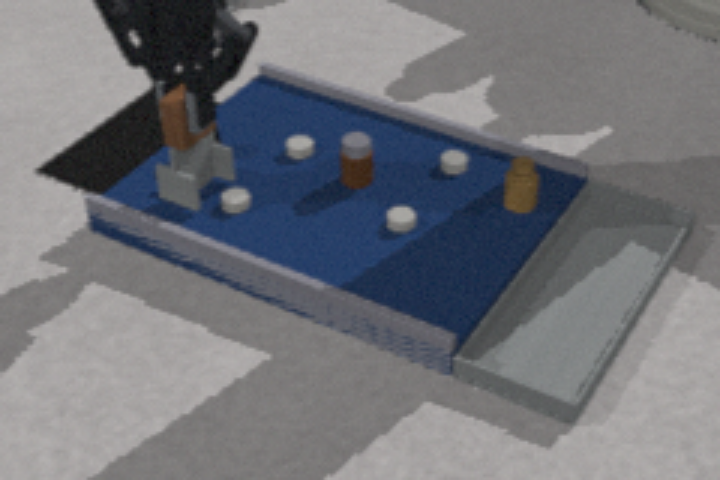

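Emit:
{"method": "apply_moves", "body": {"series": [[10,0,0,-2,0],[10,-1,8,0,0],[10,-2,12,0,0],[10,-2,12,0,0],[10,-2,12,0,0],[10,-2,12,0,0],[10,-2,12,0,0],[10,-2,12,0,0]]}}

```text
time: 9.05
tool_pos: [0.6177, -0.0736, 0.2604]
orientation: [-0.084, 0.996, -0.0, 0.0]
force: [0.5, -0.2, -1.9]
opening: 0.218
```

```bash
python3 -c "
from h import *
p,o=handle()
p=shot('scene','c7.png')
cv2.imwrite('pics/c7.png',cv2.resize(p['pixels'][130:290,110:350,::-1],None,fx=3,fy=3))
"
```

```text
t 9.05 tcp [617.7 -73.6 260.4] grasp [617.7 -73.6 105.4] board xy [ 61.2 -16.1] jaw yaw 99.68 F [ 0.5 -0.2 -1.9] q6 -1.53 op 0.218
handle top z 117.7 rect [616.3 -73.6] [40.5 19.5] 8.77 board [ 59.8 -15.9] rel grasp along ex -1.4 3958
```

View pics/c7.png

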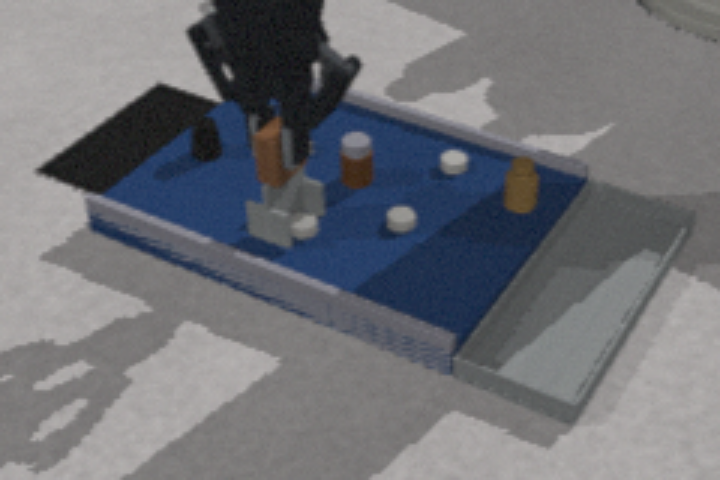

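Emit:
{"method": "apply_moves", "body": {"series": [[10,0,14,0,0],[10,0,14,0,0],[10,0,14,0,0],[10,0,14,0,0],[10,0,14,0,0],[10,0,14,0,0],[10,-1,14,0,0],[10,-2,14,0,0]]}}

```text
time: 9.95
tool_pos: [0.6148, 0.0384, 0.2603]
orientation: [-0.084, 0.996, -0.0, 0.0]
force: [-0.2, -0.1, -1.7]
opening: 0.225
```

```bash
python3 -c "
from h import *
p,o=handle()
"
```

```text
t 9.95 tcp [614.8  38.4 260.3] grasp [614.8  38.4 105.3] board xy [77.  94.8] jaw yaw 99.66 F [-0.2 -0.1 -1.7] q6 -1.72 op 0.225
handle top z 117.5 rect [613.3  38.4] [40.6 19.3] 9.22 board [75.5 95. ] rel grasp along ex -1.5 3943
```

Emit:
{"method": "apply_moves", "body": {"series": [[10,-2,12,0,0],[10,-2,12,0,0],[10,-2,12,0,0],[10,-2,12,0,0],[10,-2,12,0,0],[10,-2,12,0,0],[10,-1,3,0,0],[10,0,0,0,0]]}}

```text
time: 10.8
tool_pos: [0.6017, 0.1128, 0.2603]
orientation: [-0.085, 0.996, -0.0, -0.0]
force: [-0.6, 0.6, -2.3]
opening: 0.218
```

```bash
python3 -c "
from h import *
st()
p=shot('scene')
cv2.imwrite('pics/c8.png',cv2.resize(p['pixels'][130:290,110:350,::-1],None,fx=3,fy=3))
"
```

```text
t 10.8 tcp [601.7 112.8 260.3] grasp [601.7 112.8 105.3] board xy [ 76.5 170.3] jaw yaw 99.71 F [-0.6  0.6 -2.3] q6 -1.84 op 0.218
```

View pics/c8.png

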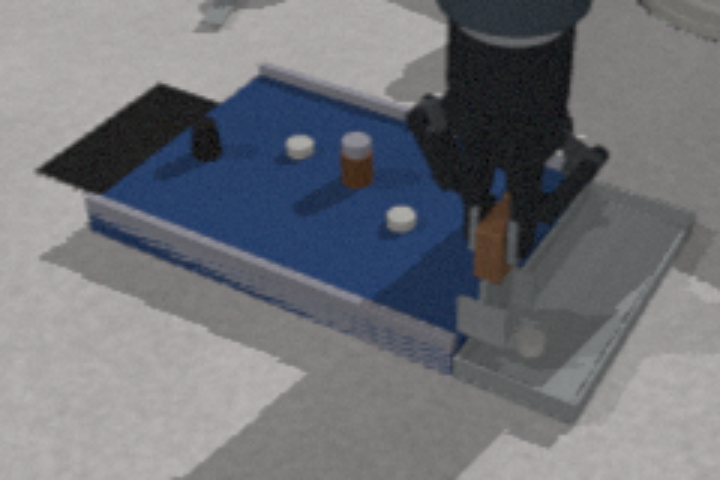

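Tablet D is in the tray at (530,340). Next I'll lift and move behind tablet C.

Emit:
{"method": "apply_moves", "body": {"series": [[10,0,0,20,0],[10,0,0,20,0],[10,-3,-18,15,0],[10,-7,-24,0,0],[10,-7,-24,0,0],[10,-7,-24,0,0],[10,-7,-24,0,0],[10,-6,-24,0,0]]}}

```text
time: 11.65
tool_pos: [0.5641, -0.0279, 0.3155]
orientation: [-0.084, 0.996, -0.0, -0.0]
force: [1.0, 0.2, -0.8]
opening: 0.226
```

Emit:
{"method": "apply_moves", "body": {"series": [[10,0,0,0,0],[10,0,0,-12,0],[10,0,0,-12,0],[10,0,0,-4,0],[10,0,0,0,0],[10,0,0,0,0],[10,0,0,0,0],[10,0,0,0,0]]}}

```text
time: 12.45
tool_pos: [0.565, -0.0256, 0.2877]
orientation: [-0.084, 0.996, 0.0, 0.0]
force: [0.4, 1.1, -1.5]
opening: 0.221
```

```bash
python3 -c "
from h import *
p,o=handle()
cv2.imwrite('pics/w9.png',p['pixels'][...,::-1])
p=shot('scene')
cv2.imwrite('pics/c9.png',cv2.resize(p['pixels'][130:290,110:350,::-1],None,fx=3,fy=3))
"
```

```text
t 12.45 tcp [565.  -25.6 287.7] grasp [565.2 -25.6 132.7] board xy [17.4 39.9] jaw yaw 99.68 F [ 0.4  1.1 -1.5] q6 -1.63 op 0.221
handle top z 145.0 rect [563.5 -25.2] [40.2 19.7] 10.03 board [15.8 40.6] rel grasp along ex -1.4 3954
```

View pics/c9.png

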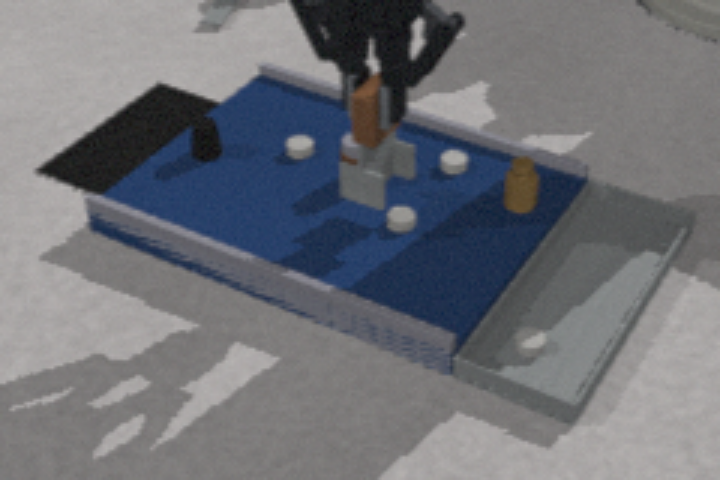

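View pics/w9.png

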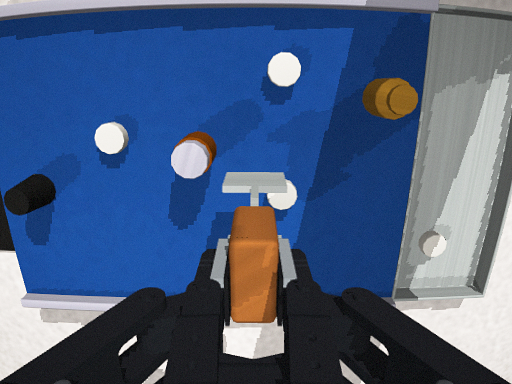

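```bash
cat >> h.py <<'E'
def bf(q): d=np.asarray(q)[:2]-BC; return np.round([d@EX,d@EY],1)
def whites(zr=(29,39)):
    o=manip.get_obs(); p=shot('wrist'); m=(p['pixels'].min(2)>140)&(p['depth']>0)
    v,u=np.nonzero(m); X=cloud(p,m,o)*1000
    k=(X[:,2]>zr[0])&(X[:,2]<zr[1]); img=np.zeros(m.shape,np.uint8); img[v[k],u[k]]=1
    img=cv2.morphologyEx(img,cv2.MORPH_OPEN,np.ones((3,3),np.uint8))
    n,l,s,c=cv2.connectedComponentsWithStats(img)
    for i in range(1,n):
        if 60<s[i,4]<1500:
            kk=k&(l[v,u]==i); cc,r=cv2.minEnclosingCircle(X[kk][:,:2].astype(np.float32)); print('white',np.round(c[i]),s[i,4],'board',bf(cc),'r',round(r,1))
E
python3 -c "
from h import *
whites()"
```

```text
white [395.   1.] 91 board [-114.2  128.3] r 9.7
white [284.  69.] 874 board [-71.  60.] r 10.8
white [110. 138.] 733 board [-26.4 -58.9] r 11.0
white [283. 198.] 463 board [14.8 61.1] r 10.6
white [ 67. 304.] 1028 board [ 110.1 -117.4] r 44.1
```

Emit:
{"method": "apply_moves", "body": {"series": [[10,0,0,-10,0],[10,0,0,-10,0],[10,0,0,-5,0],[10,0,0,-2,0],[10,0,0,0,0],[10,-1,6,0,0],[10,-2,10,0,0],[10,-1,12,0,0]]}}

```text
time: 13.4
tool_pos: [0.5607, 0.003, 0.2606]
orientation: [-0.084, 0.996, 0.0, 0.0]
force: [0.4, -0.3, -2.3]
opening: 0.223
```

Emit:
{"method": "apply_moves", "body": {"series": [[10,-1,12,0,0],[10,-1,13,0,0],[10,-2,13,0,0],[10,-2,13,0,0],[10,-2,13,0,0],[10,-2,13,0,0],[10,-2,13,0,0],[10,0,0,0,0]]}}

```text
time: 14.2
tool_pos: [0.5487, 0.0939, 0.2603]
orientation: [-0.085, 0.996, 0.0, 0.0]
force: [0.0, -0.3, -2.1]
opening: 0.22
```

```bash
python3 -c "
from h import *
p,o=handle()
p=shot('scene')
cv2.imwrite('pics/c10.png',cv2.resize(p['pixels'][130:290,110:350,::-1],None,fx=3,fy=3))
"
```

```text
t 14.2 tcp [548.7  93.9 260.3] grasp [548.7  94.  105.3] board xy [ 21.1 160.6] jaw yaw 99.74 F [ 0.  -0.3 -2.1] q6 -1.85 op 0.22
handle top z 117.6 rect [547.   94.1] [40.2 19.3] 10.03 board [ 19.4 161. ] rel grasp along ex -1.7 3925
```

View pics/c10.png

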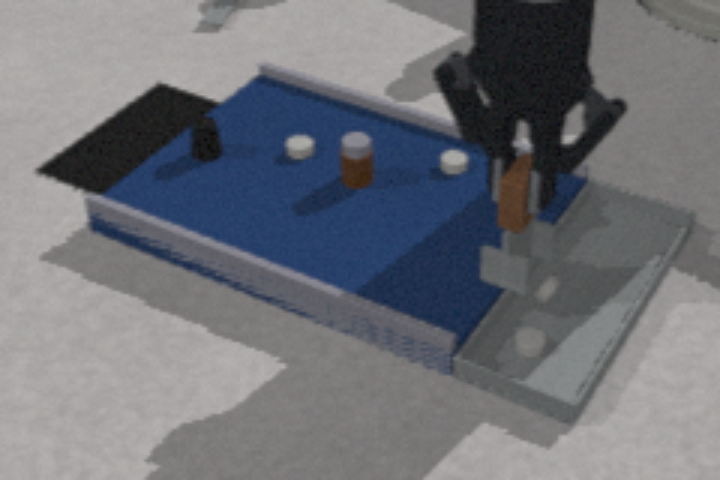

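Tablet C is tipping into the tray at (548,290). I'll finish the push and lift.

Emit:
{"method": "apply_moves", "body": {"series": [[10,-2,7,0,0],[10,0,3,0,0],[10,0,0,0,0],[10,0,0,20,0],[10,0,0,20,0],[10,0,-15,15,0],[10,0,-35,0,0],[10,0,-35,0,0]]}}

```text
time: 15.1
tool_pos: [0.5469, 0.0165, 0.316]
orientation: [-0.085, 0.996, 0.0, 0.001]
force: [0.6, -0.4, -1.7]
opening: 0.227
```

Emit:
{"method": "apply_moves", "body": {"series": [[10,-1,-35,0,0],[10,-1,-35,0,0],[10,-1,-35,0,0],[10,-1,-35,0,0],[10,0,-28,0,0],[10,0,0,-10,0],[10,0,0,0,0],[10,0,0,0,0]]}}

```text
time: 15.9
tool_pos: [0.5428, -0.1504, 0.3051]
orientation: [-0.084, 0.996, 0.0, -0.0]
force: [0.3, -0.6, -1.7]
opening: 0.227
```

```bash
python3 -c "
from h import *
p,o=handle()
cv2.imwrite('pics/w11.png',p['pixels'][...,::-1])
whites()
p=shot('scene')
cv2.imwrite('pics/c11.png',cv2.resize(p['pixels'][130:290,110:350,::-1],None,fx=3,fy=3))
"
```

```text
t 15.9 tcp [ 542.8 -150.4  305.1] grasp [ 542.6 -150.4  150.1] board xy [-25.7 -79.3] jaw yaw 99.67 F [ 0.3 -0.6 -1.7] q6 -1.41 op 0.227
handle top z 162.3 rect [ 541.  -150.1] [40.4 19.6] 9.63 board [-27.2 -78.8] rel grasp along ex -1.7 3943
white [437. 133.] 597 board [-71.3  60.2] r 11.0
white [280. 195.] 244 board [-26.3 -59. ] r 10.5
white [255. 334.] 552 board [113.5 -78.5] r 27.6
```

View pics/c11.png

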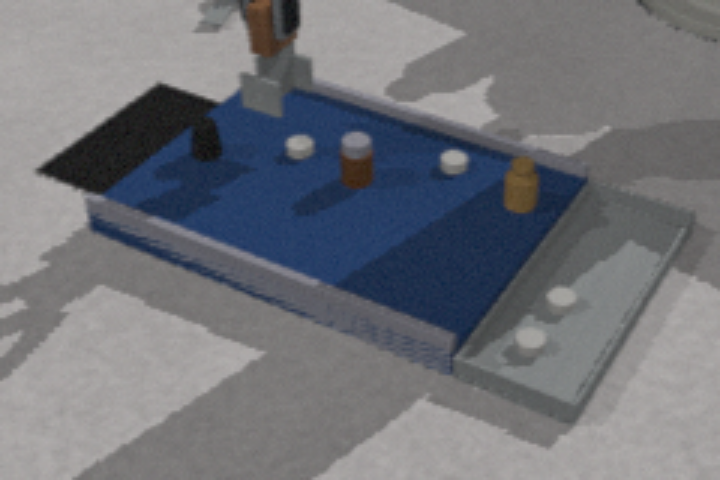

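View pics/w11.png

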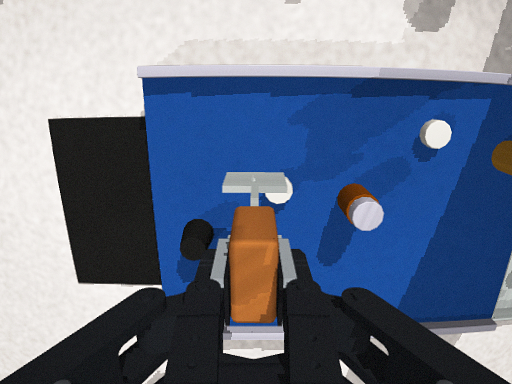

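Two tablets are now in the tray. I'll lower the scraper around B, engage it and carry it sideways in the pocket.

Emit:
{"method": "apply_moves", "body": {"series": [[10,0,0,-14,0],[10,0,0,-14,0],[10,0,0,-12,0],[10,0,0,-4,0],[10,0,0,-1,0],[10,0,0,0,0],[10,-1,6,0,0],[10,-1,5,0,0]]}}

```text
time: 16.85
tool_pos: [0.541, -0.1394, 0.2609]
orientation: [-0.084, 0.996, -0.0, 0.001]
force: [-0.4, -0.2, -1.8]
opening: 0.225
```

Emit:
{"method": "apply_moves", "body": {"series": [[10,4,4,0,0],[10,8,5,0,0],[10,8,5,0,0],[10,8,5,0,0],[10,8,5,0,0],[10,8,5,0,0],[10,8,4,0,0],[10,8,4,0,0]]}}

```text
time: 17.65
tool_pos: [0.6016, -0.1024, 0.2602]
orientation: [-0.084, 0.996, 0.0, -0.0]
force: [-0.2, 0.1, -2.6]
opening: 0.224
```

```bash
python3 -c "
from h import *
p,o=handle()
cv2.imwrite('pics/w12.png',p['pixels'][...,::-1])
p=shot('scene')
cv2.imwrite('pics/c12.png',cv2.resize(p['pixels'][130:290,110:350,::-1],None,fx=3,fy=3))
"
```

```text
t 17.65 tcp [ 601.6 -102.4  260.2] grasp [ 601.6 -102.4  105.2] board xy [ 40.5 -41.8] jaw yaw 99.66 F [-0.2  0.1 -2.6] q6 -1.49 op 0.224
handle top z 117.5 rect [ 600.  -102.3] [40.1 19.5] 8.7 board [ 38.9 -41.5] rel grasp along ex -1.6 3950
```

View pics/c12.png

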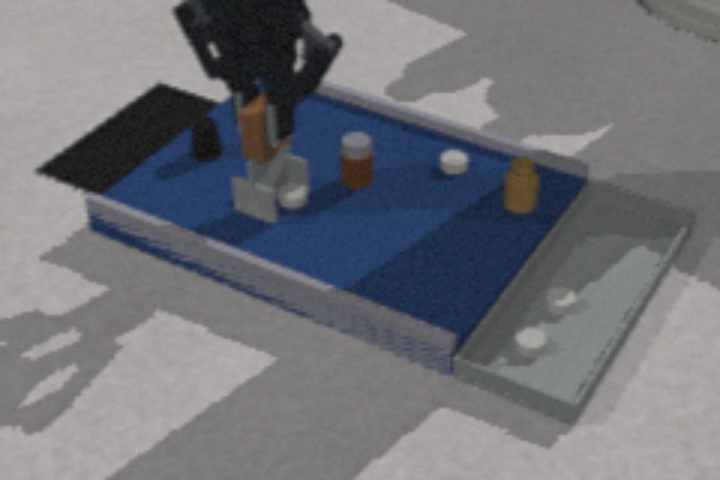

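View pics/w12.png

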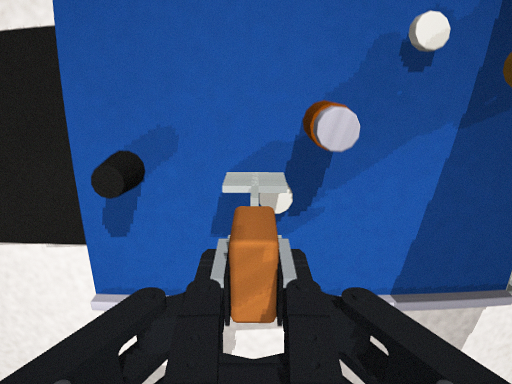

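The tablet sits in the pocket and clears the vial by about 20 mm. I'll sweep straight to the end.

Emit:
{"method": "apply_moves", "body": {"series": [[10,0,10,0,0],[10,-1,13,0,0],[10,-2,14,0,0],[10,-2,14,0,0],[10,-2,14,0,0],[10,-2,14,0,0],[10,-2,14,0,0],[10,-2,14,0,0]]}}

```text
time: 18.55
tool_pos: [0.5877, 0.0055, 0.2604]
orientation: [-0.084, 0.996, -0.0, 0.0]
force: [-0.3, 0.0, -2.2]
opening: 0.224
```

Emit:
{"method": "apply_moves", "body": {"series": [[10,-2,14,0,0],[10,-2,14,0,0],[10,-2,14,0,0],[10,-2,14,0,0],[10,-2,14,0,0],[10,-2,12,0,0],[10,-2,12,0,0],[10,0,0,0,0]]}}

```text
time: 19.35
tool_pos: [0.5737, 0.0998, 0.2603]
orientation: [-0.085, 0.996, 0.0, 0.0]
force: [0.8, -0.7, -1.5]
opening: 0.221
```

```bash
python3 -c "
from h import *
p,o=handle()
p=shot('scene')
cv2.imwrite('pics/c13.png',cv2.resize(p['pixels'][130:290,110:350,::-1],None,fx=3,fy=3))
"
```

```text
t 19.35 tcp [573.7  99.8 260.3] grasp [573.7  99.8 105.3] board xy [ 46.7 162.2] jaw yaw 99.74 F [ 0.8 -0.7 -1.5] q6 -1.84 op 0.221
handle top z 117.6 rect [571.9  99.9] [40.6 19.2] 10.19 board [ 45.  162.6] rel grasp along ex -1.7 3919
```

View pics/c13.png

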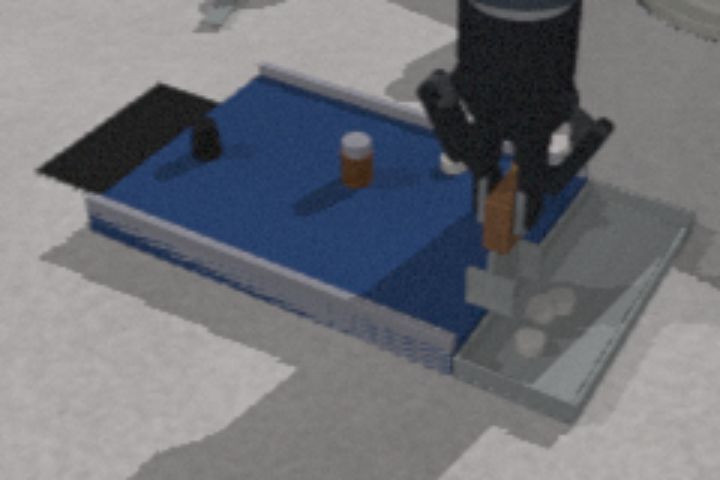

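Emit:
{"method": "apply_moves", "body": {"series": [[10,-1,6,0,0],[10,0,2,0,0],[10,0,0,0,0],[10,0,0,20,0],[10,0,0,25,0],[10,0,-20,15,0],[10,-6,-30,0,0],[10,-10,-30,0,0]]}}

```text
time: 20.25
tool_pos: [0.557, 0.0254, 0.3208]
orientation: [-0.084, 0.996, 0.0, 0.001]
force: [0.8, -0.3, -2.5]
opening: 0.223
```

Emit:
{"method": "apply_moves", "body": {"series": [[10,-15,-25,0,0],[10,-20,-20,0,0],[10,-20,-15,0,0],[10,-20,-8,0,0],[10,0,0,-10,0],[10,0,0,-5,0],[10,0,0,0,0],[10,0,0,0,0]]}}

```text
time: 21.05
tool_pos: [0.4824, -0.0416, 0.3052]
orientation: [-0.084, 0.996, -0.0, -0.0]
force: [0.6, -0.3, -1.7]
opening: 0.221
```

```bash
python3 -c "
from h import *
p,o=handle()
cv2.imwrite('pics/w14.png',p['pixels'][...,::-1])
whites()
p=shot('scene')
cv2.imwrite('pics/c14.png',cv2.resize(p['pixels'][130:290,110:350,::-1],None,fx=3,fy=3))
"
```

```text
t 21.05 tcp [482.4 -41.6 305.2] grasp [482.4 -41.6 150.2] board xy [-66.9  38. ] jaw yaw 99.68 F [ 0.6 -0.3 -1.7] q6 -1.64 op 0.221
handle top z 162.4 rect [480.7 -41.4] [40.1 19.6] 9.46 board [-68.5  38.5] rel grasp along ex -1.7 3938
white [403. 131.] 188 board [-114.2  149.3] r 9.4
white [286. 187.] 245 board [-71.2  60.6] r 10.7
```

View pics/c14.png

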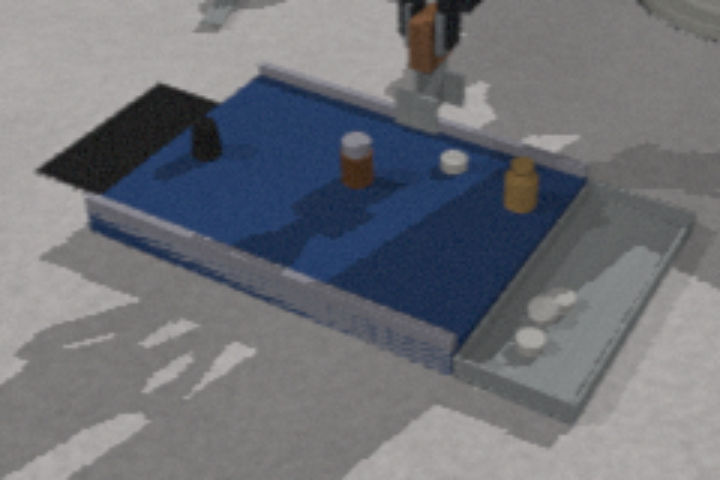

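View pics/w14.png

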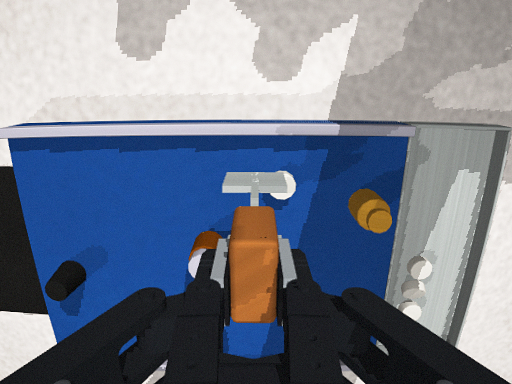

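Three tablets are in the tray and A is right ahead of the scraper. I'll lower around it, engage, then move sideways away from the weight.

Emit:
{"method": "apply_moves", "body": {"series": [[10,-3,1,-14,0],[10,0,0,-14,0],[10,0,0,-12,0],[10,0,0,-4,0],[10,0,0,-1,0],[10,0,0,0,0],[10,-1,6,0,0],[10,-1,5,0,0]]}}

```text
time: 22.0
tool_pos: [0.477, -0.0294, 0.2609]
orientation: [-0.084, 0.996, 0.0, 0.001]
force: [0.2, -0.6, -1.9]
opening: 0.224
```

Emit:
{"method": "apply_moves", "body": {"series": [[10,4,3,0,0],[10,8,3,0,0],[10,9,3,0,0],[10,9,3,0,0],[10,9,3,0,0],[10,9,3,0,0],[10,9,3,0,0],[10,9,3,0,0]]}}

```text
time: 22.8
tool_pos: [0.5437, -0.0056, 0.2602]
orientation: [-0.084, 0.996, -0.0, -0.0]
force: [-0.6, 0.2, -2.3]
opening: 0.225
```

```bash
python3 -c "
from h import *
p,o=handle()
cv2.imwrite('pics/w15.png',p['pixels'][...,::-1])
p=shot('scene')
cv2.imwrite('pics/c15.png',cv2.resize(p['pixels'][130:290,110:350,::-1],None,fx=3,fy=3))
"
```

```text
t 22.8 tcp [543.7  -5.6 260.2] grasp [543.7  -5.6 105.2] board xy [-0.5 63.3] jaw yaw 99.65 F [-0.6  0.2 -2.3] q6 -1.68 op 0.225
handle top z 117.5 rect [542.   -5.2] [40.1 19.8] 10.01 board [-2.1 63.9] rel grasp along ex -1.6 3958
```

View pics/c15.png

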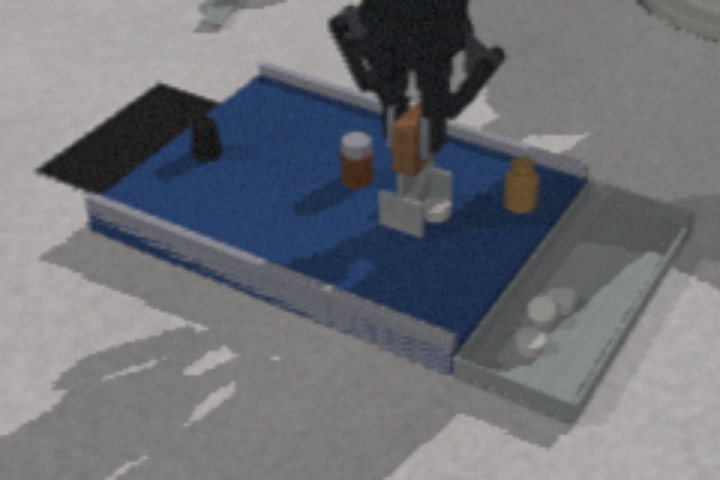

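View pics/w15.png

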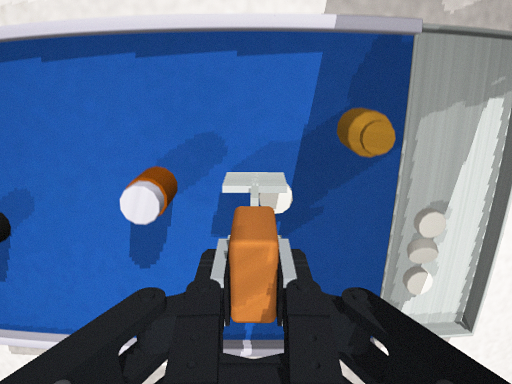

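The scraper has 15 mm clearance to the weight, so I'll sweep straight.

Emit:
{"method": "apply_moves", "body": {"series": [[10,-1,10,0,0],[10,-2,13,0,0],[10,-2,13,0,0],[10,-2,13,0,0],[10,-2,13,0,0],[10,-2,13,0,0],[10,-2,13,0,0],[10,-2,12,0,0]]}}

```text
time: 23.7
tool_pos: [0.5277, 0.0954, 0.2603]
orientation: [-0.084, 0.996, 0.0, 0.0]
force: [0.4, -0.0, -1.9]
opening: 0.225
```

Emit:
{"method": "apply_moves", "body": {"series": [[10,-1,6,0,0],[10,0,0,0,0],[10,0,0,0,0],[10,0,0,0,0],[10,0,0,20,0],[10,0,0,25,0],[10,0,0,25,0],[10,0,0,0,0]]}}

```text
time: 24.5
tool_pos: [0.528, 0.0998, 0.3343]
orientation: [-0.084, 0.996, 0.001, 0.004]
force: [1.3, 0.2, -1.3]
opening: 0.228
```

```bash
python3 -c "
from h import *
p,o=handle()
cv2.imwrite('pics/w16.png',p['pixels'][...,::-1])
p=shot('scene')
cv2.imwrite('pics/c16.png',cv2.resize(p['pixels'][130:290,110:350,::-1],None,fx=3,fy=3))
"
```

```text
t 24.5 tcp [528.   99.8 334.3] grasp [529.1 100.1 179.3] board xy [  2.8 170. ] jaw yaw 99.64 F [ 1.3  0.2 -1.3] q6 -1.88 op 0.228
handle top z 191.5 rect [527.3 100.2] [40.4 19.3] 10.02 board [  1.1 170.3] rel grasp along ex -0.6 3930
```

View pics/c16.png

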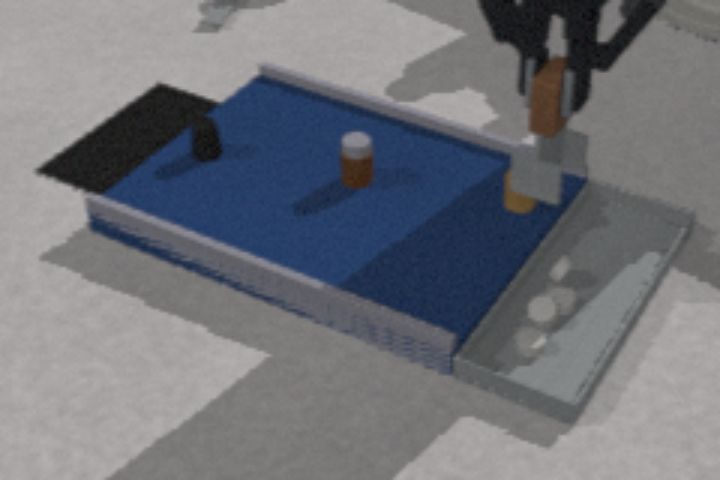

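View pics/w16.png

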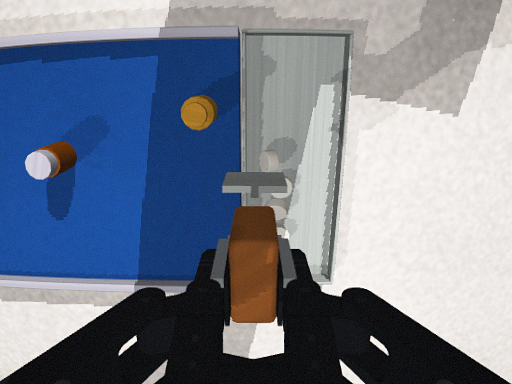

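All four tablets are off the board. One may be leaning on the near tray wall at (562,268), so I'll retreat and measure it.

Emit:
{"method": "apply_moves", "body": {"series": [[10,4,-20,0,0],[10,4,-25,0,0],[10,4,-25,0,0],[10,4,-25,0,0],[10,4,-25,0,0],[10,4,-20,0,0],[10,0,0,0,0],[10,0,0,0,0]]}}

```text
time: 25.4
tool_pos: [0.5506, -0.0402, 0.329]
orientation: [-0.083, 0.997, 0.0, -0.001]
force: [0.8, -0.4, -2.2]
opening: 0.23
```

```bash
python3 -c "
from h import *
o=st(); p=shot('wrist'); 
cv2.imwrite('pics/w17.png',p['pixels'][...,::-1])
D=manip.outline_of(p,'tablet1_center')
for d in D:
    c=cloud(p,d['region'],o)*1000
    if len(c): print(round(d['conf'],2),d['rect'],np.round(np.median(c,0)),'z',np.round(np.percentile(c[:,2],[5,50,95])),bf(np.median(c,0)))
m=(p['depth']>0); X=cloud(p,m,o)*1000; v,u=np.nonzero(m); b=np.stack([(X[:,:2]-BC)@EX,(X[:,:2]-BC)@EY],1)
k=(b[:,1]>169)&(b[:,1]<246)&(abs(b[:,0])<112)&(X[:,2]>8)
img=np.zeros(m.shape,np.uint8); img[v[k],u[k]]=1
n,l,s,c=cv2.connectedComponentsWithStats(img)
for i in range(1,n):
    if s[i,4]>30:
        kk=k&(l[v,u]==i); print(np.round(c[i]),s[i,4],np.round(b[kk].min(0)),np.round(b[kk].max(0)),np.round(np.percentile(X[kk,2],[5,50,95])))
p=shot('scene')
cv2.imwrite('pics/c17.png',cv2.resize(p['pixels'][190:280,250:350,::-1],None,fx=7,fy=6))
"
```

```text
t 25.4 tcp [550.6 -40.2 329. ] grasp [550.2 -40.2 174. ] board xy [ 0.2 28. ] jaw yaw 99.57 F [ 0.8 -0.4 -2.2] q6 -1.61 op 0.23
0.86 [411.9, 202.5, 435.3, 226.3] [559. 125.  18.] z [14. 18. 22.] [ 36.1 189.4]
[425. 168.] 493 [-19. 175.] [  3. 192.] [12. 21. 27.]
[426. 204.] 856 [  6. 180.] [ 50. 206.] [11. 15. 22.]
[420. 241.] 379 [ 57. 184.] [ 78. 205.] [10. 14. 15.]
```

View pics/c17.png

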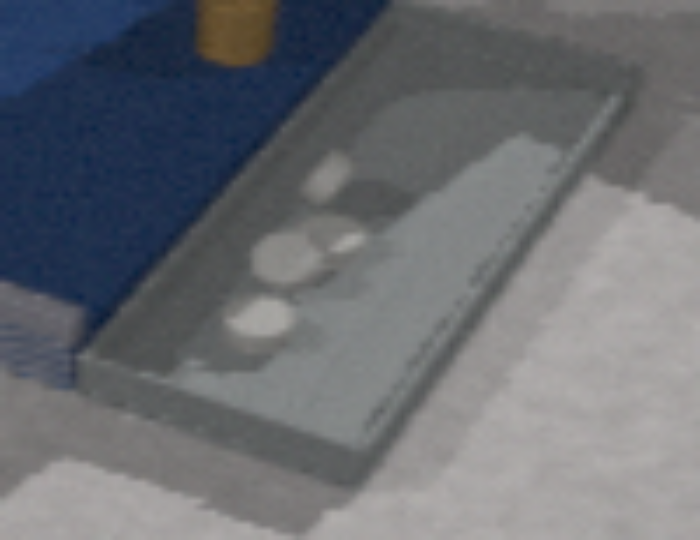

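View pics/w17.png

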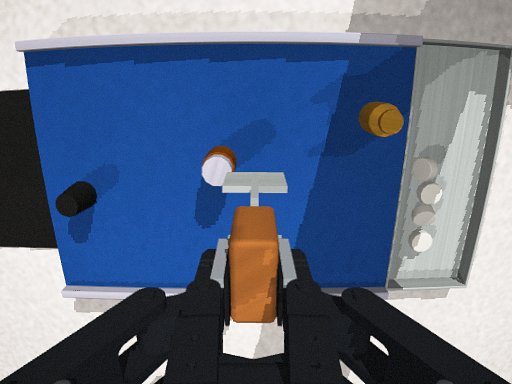

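Tablet A leans on the tray's near wall. Its top is about 27 mm up, so its centre is well under 28 mm and inside the outline. Now I'll return the scraper to the mat.

Emit:
{"method": "apply_moves", "body": {"series": [[10,5,-20,0,0],[10,5,-32,0,0],[10,6,-36,0,0],[10,6,-36,0,0],[10,6,-36,0,0],[10,6,-36,0,0],[10,6,-36,0,0],[10,0,0,0,0]]}}

```text
time: 26.35
tool_pos: [0.591, -0.2749, 0.3292]
orientation: [-0.083, 0.997, -0.0, -0.001]
force: [0.2, 0.7, -2.5]
opening: 0.224
```

Emit:
{"method": "apply_moves", "body": {"series": [[10,0,0,-15,0],[10,0,0,-20,0],[10,0,0,-20,0],[10,0,0,-15,0],[10,0,0,-8,0],[10,0,0,0,0],[10,0,0,0,0],[10,0,0,0,0]]}}

```text
time: 27.15
tool_pos: [0.5913, -0.2717, 0.2536]
orientation: [-0.084, 0.996, -0.0, 0.001]
force: [-0.1, -0.3, -1.4]
opening: 0.223
```

```bash
python3 -c "
from h import *
p,o=handle()
cv2.imwrite('pics/w18.png',p['pixels'][...,::-1])
p=shot('side')
cv2.imwrite('pics/s18.png',p['pixels'][...,::-1])
"
```

```text
t 27.15 tcp [ 591.3 -271.7  253.6] grasp [ 591.6 -271.8   98.6] board xy [   2.4 -207.2] jaw yaw 99.68 F [-0.1 -0.3 -1.4] q6 -1.21 op 0.223
handle top z 110.8 rect [ 589.9 -271.8] [40.2 19.6] 8.62 board [   0.7 -206.9] rel grasp along ex -1.4 3955
```

View pics/s18.png

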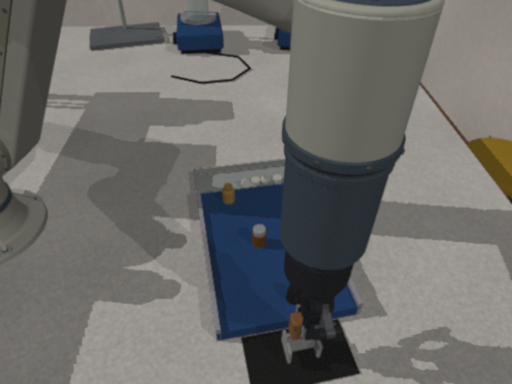

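View pics/w18.png

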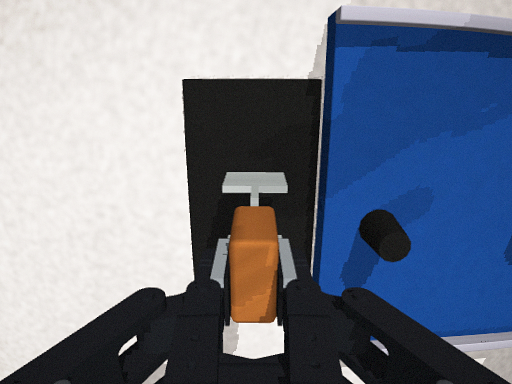

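Emit:
{"method": "apply_moves", "body": {"series": [[10,0,0,-8,0],[10,0,0,-4,0],[10,0,0,-2,0],[10,0,0,-1,0],[10,0,0,-1,0],[10,0,0,0,0],[10,0,0,0,0],[10,0,0,0,0]]}}

```text
time: 28.05
tool_pos: [0.5905, -0.2717, 0.2378]
orientation: [-0.084, 0.996, -0.0, -0.0]
force: [-4.4, 3.5, 7.1]
opening: 0.226
```

```bash
python3 -c "
from h import *
handle()
"
```

```text
t 28.05 tcp [ 590.5 -271.7  237.8] grasp [ 590.5 -271.7   82.8] board xy [   1.3 -206.9] jaw yaw 99.68 F [-4.4  3.5  7.1] q6 -1.21 op 0.226
handle top z 95.1 rect [ 588.9 -271.4] [40.4 19.7] 10.04 board [-2.000e-01 -2.063e+02] rel grasp along ex -1.5 3951
```

The upward force shows the scraper is in contact with the mat, so I'll release it gently.

Emit:
{"method": "apply_moves", "body": {"series": [[30,0,0,0,0],[40,0,0,0,0],[60,0,0,0,0],[60,0,0,0,0],[60,0,0,0,0],[60,0,0,5,0],[60,0,0,10,0],[60,0,0,20,0]]}}

```text
time: 28.9
tool_pos: [0.5905, -0.2717, 0.2709]
orientation: [-0.084, 0.996, 0.001, -0.001]
force: [1.1, 0.6, 0.7]
opening: 0.707
```

Emit:
{"method": "apply_moves", "body": {"series": [[60,0,0,25,0],[60,0,0,30,0],[60,0,0,30,0],[60,-20,20,20,0],[60,-20,20,10,0],[60,-20,20,10,0],[60,-10,20,0,0],[60,0,0,0,0]]}}

```text
time: 29.7
tool_pos: [0.5197, -0.1903, 0.3987]
orientation: [-0.085, 0.996, -0.0, 0.002]
force: [-0.5, -0.1, -1.1]
opening: 0.703
```

```bash
python3 -c "
from h import *
o=st(); p=shot('wrist'); 
cv2.imwrite('pics/w19.png',p['pixels'][...,::-1])
X=cloud(p,p['depth']>0,o)*1000
k=(X[:,2]>86)&(X[:,2]<100)&(np.linalg.norm(X[:,:2]-(589,-271),axis=1)<50); r=cv2.minAreaRect(X[k][:,:2].astype(np.float32)); print('handle',r,bf(r[0]),np.median(X[k],0),k.sum())
for nm,c,zr in(('weight',(481,45),(50,70)),('vial',(536,-71),(58,68)),('stopper',(587,-187),(50,58))):
    k=(np.linalg.norm(X[:,:2]-c,axis=1)<22)&(X[:,2]>zr[0])&(X[:,2]<zr[1])
    if k.sum()>20:
        cc=cv2.minEnclosingCircle(X[k][:,:2].astype(np.float32)); print(nm,cc,X[k][:,2].max())
p=shot('side')
cv2.imwrite('pics/s19.png',p['pixels'][...,::-1])
p=shot('scene')
cv2.imwrite('pics/c19.png',cv2.resize(p['pixels'][130:290,110:350,::-1],None,fx=3,fy=3))
"
```

```text
t 29.7 tcp [ 519.7 -190.3  398.7] grasp [ 520.2 -190.3  243.7] board xy [ -54.4 -114.9] jaw yaw 99.76 F [-0.5 -0.1 -1.1] q6 -1.33 op 0.703
handle ((588.3352661132812, -270.6523132324219), (39.13494110107422, 19.955720901489258), 9.695015907287598) [  -0.6 -205.5] [ 585.94670647 -269.60822421   93.76607281] 884
weight ((480.1133728027344, 48.341888427734375), 12.92123794555664) 66.53459926753553
vial ((537.2921752929688, -69.63374328613281), 11.9583101272583) 66.06014147285683
stopper ((587.5581665039062, -187.61793518066406), 10.242792129516602) 56.96167756735715
```

View pics/w19.png

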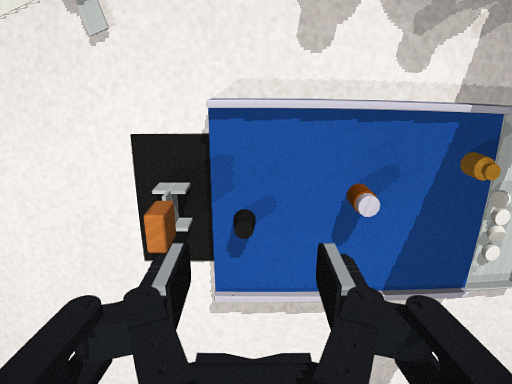

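View pics/c19.png

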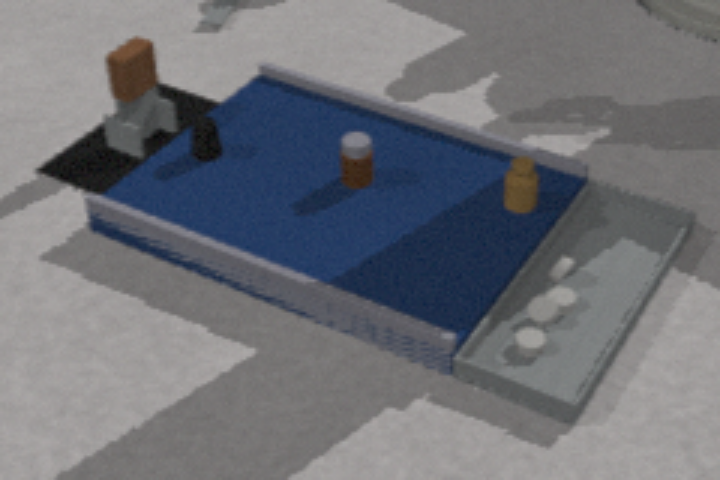

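The scraper stands upright mid-mat at (165,220) in the wrist view. The obstacles have not moved and all four tablets are in the tray.

```bash
python3 -c "
from h import *
print(manip.close_job())"
```

```text
the job is handed in; nothing more can be done
None
```

I gripped the scraper by its handle and swept the four tablets one at a time into the tray. Two had to be carried sideways in the pocket, one round the vial and one round the weight. I then stood the scraper back on its mat, let go and handed the job in at about 30 s. No verdict is reported.

My last checks showed:
- **Tablets:** all four are in the tray. One leans on the near tray wall instead of lying flat, with its highest point about 27 mm above the bench, so I estimate its centre at about 17 mm. One of the others seems to rest partly on its neighbour.
- **Scraper:** upright and released, within about 2 mm of the mat's middle.
- **Weight, vial and stopper:** upright and within 1 mm of where they started.

None of the checks failed. The depth readings came out about 1 mm high throughout, which changes none of these results.

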